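# Clear down the bench after a thermal cycler run

### The arm

A 6-joint arm with a two-finger parallel gripper is mounted at the origin on the work surface. World frame = base frame: x ahead of the robot, y to its left, z up, the work surface at z = 0. Lengths are in m, angles in rad, forces in N, time in s.
With the tool pointing down it reaches from about 0.35 to 0.85 m from the base axis. Payload 8.1 kg.
Tool frame: the origin (TCP) lies between the finger pads; the fingertips stand 25 mm ahead of it and the grasp point (between the pads) lies 6 mm ahead of it; z points along the fingers, y is the line along which they close (so a half turn about z gives the same grasp; the last joint's range is limited). The gripper opens to 93 mm and grips with 3 to 60 N. Pads are 15 mm wide; open, the fingers measure 128 mm over their backs; the gripper's body (75 mm by 188 mm) begins 65 mm behind the grasp point.
Start: joints at [1.048, 0.13, 1.488, -0, 1.523, -0.085], TCP at [0.254, 0.543, 0.244] pointing down, gripper open.
Joint ranges: [-2.96, 2.96], [-0.89, 2.26], [0.02, 2.5], [-1.34, 4.48], [0, 2.73], [-2.66, 2.66]. Speed limits (rad/s): [2.39, 2.39, 2.79, 3.14, 3.14, 3.14].

### API

Orientations are given as a rotation vector (axis times angle).
In Python, from plant import robot gives the robot as it stands.
- The arm moves only by the tool arm_command, never from a script. Its argument "increments" is text: rows parted by semicolons, each of 5 numbers parted by spaces: the closure, from 0 (fully open) to 1 (shut), then the shift along the tool's x, y, z in mm, then the turn about the tool's z in rad. A call has 1 to 5 rows; each row is the pose to reach, as a shift and turn from the pose commanded when the call began, along the tool's axes at that moment; what a row does not reach only later rows make up. A row lasts 1/10 s, in which the tool goes at most 50 mm and 8.59 degrees, less where a joint would pass 70% of its speed; a pose out of reach is approached as far as the arm can. A call with a gripper value outside its range is refused whole. The fingers move at their own pace and stop on an object; "grip_force" is the grip in N (left out, the last holds). Time passes only in rows, so rows that repeat a pose let the fingers close. It gives the time, the measured TCP pose, the force, the opening and the grip force at its end, in the units of the state.
- robot.read_state(): the state, without advancing time (a new reading comes with each control period).
- robot.read_camera(name): name is "side" or "top" or "wrist"; returns the picture (400x640x3 uint8, blue, green, red); there is no depth.
- robot.camera_model(name): a dict with "fx", "fy", "cx", "cy" (pixels), "D" ([k1, k2, p1, p2, k3] as OpenCV has them; the pictures are not rectified), "eye" and "rotation" of the camera in the world. Camera axes: x right, y down, z forward; pixel columns grow to the right and rows downward; lengths in m; the calibration is good to about 2 mm. A picture is of the moment at which its call begins: read the wrist's pose just before it. camera_model takes no time and is no camera call; for the wrist camera it gives the pose at the moment of the call.
- robot.close_job(): hands the job in; it is judged then, once.
The state is a dict: "t": time; "q": joint angles; "dq": joint speeds; "joint_torque": joint torques, N m; "tool_pos": TCP position; "orientation": TCP orientation; "force": force on the tool from outside, world axes, zero at the start; "wrist_torque": the same for the moment, N m; "opening": finger opening in m; "gripper_force": force on a finger pad.
Only numpy, scipy, OpenCV 4.12 (cv2) and the standard library are available. Lean on these libraries where they do the work, as an engineer would, in place of code of your own. Each camera call takes 0.05 s, during which the arm holds its last target. There are 200 camera calls.

### The job

Clear down this bench after the run: turn every white sample pot over so that it stands mouth-down, wholly on the green drying mat, and stack all the closed blue-lidded tube cases, lids up, in one column centred on the yellow pad, long side along the pad's long side, squared up with the pad and with each other. Leave the wash bottle, the amber jar and the tube rack where they are.

Things in the scene. Friction and masses are not known exactly. Their poses are not given: they have to be found in the camera images.
- mat: green drying mat fixed flat on the bench, 130 (its x) x 310 (its y) x 4 mm thick; origin: centre of its underside, at bench height
- pad: yellow return pad fixed flat on the bench, with a dark rectangle in its middle, 120 (its x) x 84 (its y) x 4 mm thick; origin: centre of its underside, at bench height; the cases lie with their long side along the pad's long side (x)
- pot1: stiff white plastic sample pot, square, open at one end (the mouth): 60 x 60 mm outside, 48 mm tall, walls and base 4 mm, about 90 g; orange band round the mouth, orange inner floor, black outer base; starts mouth-up on the bench. Origin: centre of the outside of the base; z points from base to mouth; x and y are square to its flat sides. May be absent (None)
- pot1_mouth (a point): centre of the mouth of pot1, 48 mm from its base along its z. May be absent (None)
- pot2: stiff white plastic sample pot, square, open at one end (the mouth): 60 x 60 mm outside, 48 mm tall, walls and base 4 mm, about 90 g; orange band round the mouth, orange inner floor, black outer base; starts mouth-up on the bench. Origin: centre of the outside of the base; z points from base to mouth; x and y are square to its flat sides. May be absent (None)
- pot2_mouth (a point): centre of the mouth of pot2, 48 mm from its base along its z. May be absent (None)
- pot3: stiff white plastic sample pot, square, open at one end (the mouth): 60 x 60 mm outside, 48 mm tall, walls and base 4 mm, about 90 g; orange band round the mouth, orange inner floor, black outer base; starts mouth-up on the bench. Origin: centre of the outside of the base; z points from base to mouth; x and y are square to its flat sides. May be absent (None)
- pot3_mouth (a point): centre of the mouth of pot3, 48 mm from its base along its z. May be absent (None)
- case1: closed tube case, grey below with a blue lid that stays shut and a blank white label on top: 96 (its x) x 60 (its y) x 36 mm tall, about 140 g, flat top and bottom; starts flat on the bench. Origin: centre of its underside; z points up through the lid. May be absent (None)
- case2: closed tube case, grey below with a blue lid that stays shut and a blank white label on top: 96 (its x) x 60 (its y) x 36 mm tall, about 140 g, flat top and bottom; starts flat on the bench. Origin: centre of its underside; z points up through the lid. May be absent (None)
- case3: closed tube case, grey below with a blue lid that stays shut and a blank white label on top: 96 (its x) x 60 (its y) x 36 mm tall, about 140 g, flat top and bottom; starts flat on the bench. Origin: centre of its underside; z points up through the lid. May be absent (None)
- wash_bottle: bystander: white wash bottle with a red cap, 66 mm across, 170 mm tall; origin: centre of its foot
- amber_jar: bystander: amber glass jar, 60 mm across, 90 mm tall; origin: centre of its foot
- tube_rack: bystander: blue rack of capped tubes, 70 (x) x 160 (y) mm, 72 mm tall; origin: centre of its underside
Not all that is in view belongs to the job. What is shaped like the case3 but brown is not meant.

How it is judged:
At the end, for the whole second after the job is handed in: Each pot mouth-down within 8 deg, mouth flat on the mat, its centre within 50 mm (mat x) and 130 mm (mat y) of the mat centre; each case lid-up in one column, within 15 mm of the pad centre, 12 mm of each other case, and 0.15 rad of the pad; all at rest (angle between each of pot1, pot2, pot3's own z axis and vertical above 3 rad and z of each of pot1_mouth, pot2_mouth, pot3_mouth in the frame of mat below 0.009 m and x of pot1_mouth in the frame of mat between -0.05 and 0.05 m and y of pot1_mouth in the frame of mat between -0.13 and 0.13 m and linear speed of each of pot1, pot2, pot3, case1, case2, case3 below 0.02 m/s and x of pot2_mouth in the frame of mat between -0.05 and 0.05 m and y of pot2_mouth in the frame of mat between -0.13 and 0.13 m and x of pot3_mouth in the frame of mat between -0.05 and 0.05 m and y of pot3_mouth in the frame of mat between -0.13 and 0.13 m and horizontal distance between each of case1, case2, case3 and pad below 0.015 m and angle between the x axis of each of case1, case2, case3 and the x axis of pad, either way round below 0.15 rad and angle between each of case1, case2, case3's own z axis and vertical below 0.06 rad and horizontal distance between each of case2, case3 and case1 below 0.012 m and horizontal distance between case3 and case2 below 0.012 m); the robot touches nothing.
It fails at once if a bystander (wash bottle, amber jar or tube rack) is shifted by more than 30 mm or tipped (distance of any of wash_bottle, amber_jar, tube_rack from where it was at the start of the episode above 0.03 m or angle between any of wash_bottle, amber_jar, tube_rack's own z axis and vertical above 0.3 rad).
It fails at once if a pot or case falls off the bench (height (world z) of any of pot1, pot2, pot3, case1, case2, case3 below -0.1 m).
Of pot1, pot2, pot3 only 2 to 3 are there at a start; the rules pass over those that are not, and their reading is None.
Of case1, case2, case3 only 2 to 3 are there at a start; the rules pass over those that are not, and their reading is None.
At some moment in a run one of pot1, pot2, pot3 may be knocked a few centimetres aside while the robot is not near it.
Once in a run the grip may slacken for a moment while it holds something.
It also fails if it takes over 210 s, if anything falls off the work surface, if the arm or the gripper's body presses on something with over 40 N, if the wrist force passes 120 N, or if a joint passes its speed limit or range.

## Working session

There is one attempt and no reset: what is moved stays moved. The work goes in short steps, Python scripts to look and compute and a tool call to move; the robot and the scene stay as the last step left them, time stands still between calls to the robot, and variables do not carry over. Pictures are saved under pics/ and viewed, at most 14 in all, crops included, and the job is handed in when it is done.

Besides the shell and the picture viewer there is one more tool, called after ">>>" as name(argument=value, ...) on one line, values as JSON. arm_command: Moves the arm, as the interface text tells. Its arguments: {"type":"object","properties":{"increments":{"type":"string"},"grip_force":{"type":"number"}},"required":["increments"]}

```bash
mkdir -p pics
cat > h.py <<'E'
import numpy as np, cv2
from plant import robot
from scipy.spatial.transform import Rotation as R
def shot(name, png=None):
    m=robot.camera_model(name); im=robot.read_camera(name)
    if png: cv2.imwrite('pics/%s.png'%png, im)
    return im,m
def ray(m,uv):
    K=np.array([[m['fx'],0,m['cx']],[0,m['fy'],m['cy']],[0,0,1.]])
    p=cv2.undistortPoints(np.array(uv,float).reshape(-1,1,2),K,np.array(m['D'],float)).reshape(-1,2)
    d=np.c_[p,np.ones(len(p))]@np.array(m['rotation'],float).T
    return np.array(m['eye'],float),d
def plane(m,uv,z):
    e,d=ray(m,uv); return e+d*((z-e[2])/d[:,2])[:,None]
def cross(m1,uv1,m2,uv2):
    """midpoint of closest approach of two rays, and the gap"""
    (e1,d1),(e2,d2)=ray(m1,[uv1]),ray(m2,[uv2]); d1,d2=d1[0],d2[0]
    s=np.linalg.lstsq(np.c_[d1,-d2],e2-e1,rcond=None)[0]
    a,b=e1+s[0]*d1,e2+s[1]*d2
    return (a+b)/2,np.linalg.norm(a-b)
E
python3 - <<'E'
from h import *
for n in ('side','top','wrist'):
    im,m=shot(n,n+'0'); print(n,np.round(m['eye'],3),np.round(m['rotation'],3).tolist(),m['fx'],m['cx'],m['cy'])
s=robot.read_state(); print({k:np.round(v,3) for k,v in s.items()})
E
```

```text
side [ 0.395 -0.987  0.809] [-2.17, 0.199, -0.087] 459.9421326999293 313.7202207766861 193.99034703784793
top [0.493 0.101 1.261] [-2.151, 2.217, -0.047] 361.47333003242335 320.893469444541 200.60631467051297
wrist [0.181 0.577 0.383] [2.436, 1.549, 0.225] 310.8977469398417 319.1566172524954 200.00100859146565
{'t': np.float64(0.15), 'q': array([ 1.048,  0.131,  1.489, -0.   ,  1.523, -0.085]), 'dq': array([ 0.001, -0.001, -0.004,  0.001, -0.001,  0.   ]), 'joint_torque': array([ 0.0000e+00, -5.6047e+01, -4.9234e+01,  7.7000e-02,  3.0000e-02,
       -0.0000e+00]), 'tool_pos': array([0.254, 0.543, 0.243]), 'orientation': array([-6.820e-01, -3.066e+00,  2.000e-03]), 'force': array([-0.398,  0.234, -0.37 ]), 'wrist_torque': array([-0.026, -0.033,  0.018]), 'gripper_force': np.float64(0.0), 'opening': np.float64(0.093)}
```

View pics/top0.png

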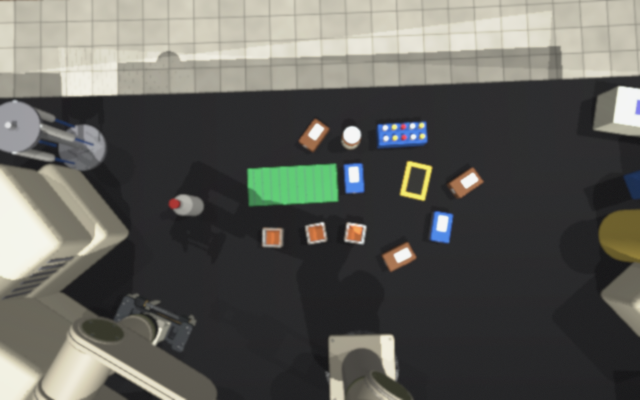

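View pics/side0.png

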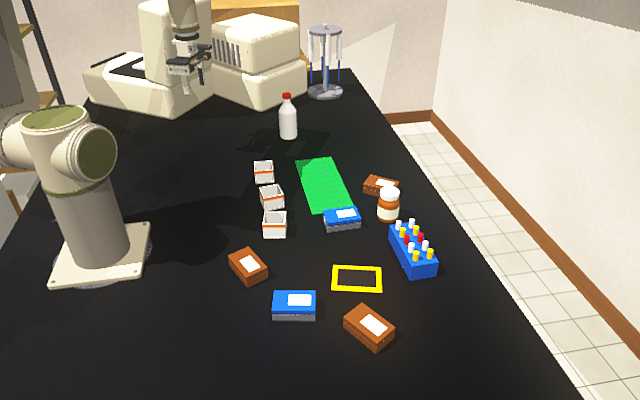

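```bash
sed -i "s/np.array(m\['rotation'\],float).T/R.from_rotvec(m['rotation']).as_matrix().T/" h.py
cat >> h.py <<'E'
HSV={'green':((45,100,60),(85,255,255)),'yellow':((24,130,120),(36,255,255)),'blue':((98,130,70),(125,255,255)),'orange':((5,110,90),(20,255,255)),'white':((0,0,150),(180,70,255))}
def blobs(im,names,amin=60,close=5):
    h=cv2.cvtColor(im,cv2.COLOR_BGR2HSV); mk=0
    for n in names: mk=mk|cv2.inRange(h,*map(np.array,HSV[n]))
    mk=cv2.morphologyEx(mk,cv2.MORPH_CLOSE,np.ones((close,close),np.uint8))
    cs=cv2.findContours(mk,cv2.RETR_EXTERNAL,cv2.CHAIN_APPROX_NONE)[0]
    return [c for c in cs if cv2.contourArea(c)>amin]
def rect(m,c,z):
    """min-area rectangle of a contour cast on plane z: centre, sides (mm), angle of long side (deg)"""
    P=plane(m,c.reshape(-1,2),z)[:,:2].astype(np.float32)*1000
    (cx,cy),(a,b),t=cv2.minAreaRect(P)
    if b>a: a,b,t=b,a,t+90
    return np.round([cx,cy,a,b,(t+90)%180-90],1)
E
python3 - <<'E'
from h import *
T,mt=shot('top'); S,ms=shot('side')
for n,z in ((['green'],.004),(['yellow'],.004),(['blue','white'],.036),(['orange'],.048),(['white','orange'],.048)):
    for c in blobs(T,n):
        x,y=c.reshape(-1,2).mean(0)
        if 230<x<500 and 110<y<280: print('top',n,np.round([x,y]),rect(mt,c,z))
def lab(im):
    return [np.array(cv2.minAreaRect(c)[0]) for c in blobs(im,['white'],30,3)]
print('side white',[np.round(p).tolist() for p in lab(S) if 220<p[0]<450 and 150<p[1]<350])
LT=[p for p in lab(T) if 300<p[0]<500 and 110<p[1]<280]; print('top white',[np.round(p).tolist() for p in LT])
LS=[p for p in lab(S) if 220<p[0]<450 and 150<p[1]<350]
for p in LT:
  for q in LS:
    X,g=cross(mt,p,ms,q)
    if g<.012 and -.01<X[2]<.1: print(np.round(p),np.round(q),np.round(X*1000),round(g*1000,1))
E
```

```text
top ['green'] [292. 185.] [626.1 218.4 317.8 136.6 -88.7]
top ['yellow'] [416. 180.] [ 627.1 -210.8  126.5   91.4  -14.9]
top ['blue', 'white'] [402. 255.] [ 374.3 -147.1   55.6   35.4  -65.2]
top ['blue', 'white'] [272. 237.] [445.  288.5  61.3  57.2  88.3]
top ['blue', 'white'] [355. 233.] [453.    8.8  65.3  63.5  78.4]
top ['blue', 'white'] [316. 232.] [457.5 140.2  61.7  61.6 -81.2]
top ['blue', 'white'] [441. 227.] [ 464.2 -281.5  103.7   66.4  -11. ]
top ['blue', 'white'] [469. 180.] [ 618.4 -381.7   56.4   36.1  -58. ]
top ['blue', 'white'] [354. 178.] [639.5   5.9 102.1  68.2   2. ]
top ['blue', 'white'] [351. 137.] [781.2   8.2  72.6  58.1  -1.9]
top ['blue', 'white'] [316. 131.] [802.9 131.   56.5  36.5 -37. ]
top ['blue', 'white'] [401. 134.] [ 783.  -162.4  172.    86.1  -88.6]
top ['orange'] [399. 256.] [ 370.5 -133.8   99.3   64.3  -65.2]
top ['orange'] [272. 237.] [447.1 284.9  40.3  36.9  -1.3]
top ['orange'] [355. 233.] [452.9  10.6  45.4  44.4 -11.2]
top ['orange'] [316. 233.] [456.8 139.6  45.4  44.    7.9]
top ['orange'] [465. 183.] [ 610.  -365.4   99.1   62.4  
[... 789 characters left out ...]
nge'] [314. 135.] [789.5 137.2  98.8  64.1 -37.6]
side white [[373.0, 325.0], [299.0, 300.0], [250.0, 263.0], [411.0, 247.0], [425.0, 246.0], [411.0, 223.0], [346.0, 213.0], [389.0, 221.0], [387.0, 190.0], [271.0, 199.0], [320.0, 166.0]]
top white [[402.0, 255.0], [355.0, 233.0], [316.0, 232.0], [442.0, 223.0], [469.0, 180.0], [354.0, 174.0], [352.0, 136.0], [315.0, 131.0]]
[402. 255.] [250. 263.] [ 375. -148.   34.] 1.7
[316. 232.] [271. 199.] [456. 141.  14.] 1.6
[442. 223.] [299. 300.] [ 477. -285.   34.] 0.0
[469. 180.] [373. 325.] [ 619. -382.   34.] 0.1
[354. 174.] [346. 213.] [651.   6.  34.] 1.5
[352. 136.] [387. 190.] [769.  12.  90.] 0.5
[315. 131.] [387. 190.] [812. 131.   4.] 2.4
```

View pics/wrist0.png

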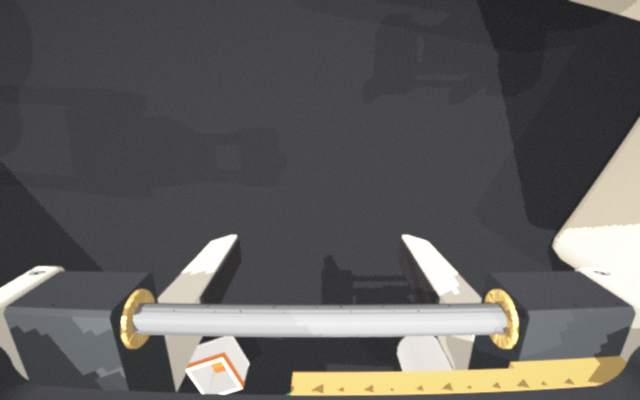

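>>> arm_command(increments="0 -141 -75 0 -0.434; 0 -141 -75 0 -0.434; 0 -141 -75 0 -0.434; 0 -141 -75 0 -0.434; 0 -141 -75 0 -0.434", grip_force=5)

```text
t: 0.75
tool_pos: [0.3519, 0.4137, 0.2437]
orientation: [0.011, 3.141, -0.001]
force: [-0.2, 0.9, -0.0]
opening: 0.0929
gripper_force: 0.0
```

>>> arm_command(increments="0 -35 -128 0 0; 0 -35 -128 0 0; 0 -35 -128 0 0; 0 -35 -128 0 0")

```text
t: 1.15
tool_pos: [0.3853, 0.2854, 0.2437]
orientation: [0.011, 3.141, -0.001]
force: [-0.7, 0.1, -0.5]
opening: 0.0931
gripper_force: 0.0
```

```bash
cat >> h.py <<'E'
def pose():
    s=robot.read_state(); M=R.from_rotvec(s['orientation']).as_matrix()
    return np.array(s['tool_pos'])*1000, np.degrees(np.arctan2(M[1,1],M[0,1]))-90, M, s
def project(m,X):
    K=np.array([[m['fx'],0,m['cx']],[0,m['fy'],m['cy']],[0,0,1.]]); Rt=R.from_rotvec(m['rotation']).as_matrix().T
    return cv2.projectPoints(np.array(X,float).reshape(-1,3),cv2.Rodrigues(Rt)[0],-Rt@np.array(m['eye']),K,np.array(m['D'],float))[0].reshape(-1,2)
E
python3 - <<'E'
from h import *
p,y,M,s=pose(); print(np.round(p,1),round(y,2),np.round(s['q'],2),s['t'])
im,m=shot('wrist','w1'); e,d=ray(m,[(320,200)]); print(e,d)
tip=p/1000-np.array([0,0,.025]); print(project(m,[tip,[.445,.287,.048],[.445,.287,0]]))
E
```

```text
[385.3 285.4 243.7] -0.41 [ 0.53 -0.2   1.81 -0.    1.53 -1.03] 1.15
[0.30496171 0.28627762 0.38431593] [[ 2.87454537e-01  3.66792978e-04 -9.57798055e-01]]
[[318.73993027 250.21743747]
 [320.73263744 232.10998695]
 [320.56337768 218.00310471]]
```

View pics/w1.png

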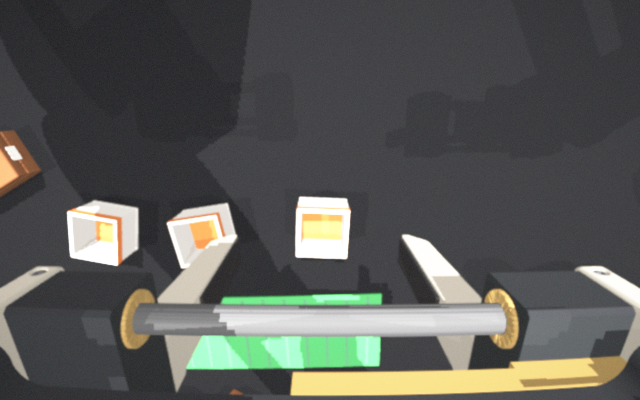

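```bash
cat >> h.py <<'E'
def pots(im,m,amin=500):
    """wrist view at yaw~0, pots mouth up: lower image edge is the +x rim (z 48), upper edge the -x foot (z 0)"""
    out=[]
    for c in blobs(im,['white','orange'],amin):
        q=c.reshape(-1,2)
        P=plane(m,q,.048)*1000; F=plane(m,q,0)*1000
        out.append((np.round(q.mean(0)),np.round([P[:,0].max(),F[:,0].min(),P[:,1].min(),P[:,1].max()],1)))
    return out
E
python3 - <<'E'
from h import *
im,m=shot('wrist')
for o in pots(im,m): print(*o)
E
```

```text
[189. 354.] [687.9 632.1  79.1 137.2]
[545. 358.] [700.  522.4 388.3 750.1]
[ 18. 313.] [ 678.9  517.  -176.   -38.6]
[367. 324.] [656.1 468.3  82.8 561.7]
[173. 277.] [615.6 423.1  17.7 189.4]
[100. 232.] [487.9 419.1 -25.8  74.6]
[320. 228.] [479.7 415.7 255.6 320.5]
[ 12. 162.] [395.2 324.3 -94.8 -35.7]
```

>>> arm_command(increments="0 -33 3 100 0.02; 0 -33 3 100 0.02; 0 -33 3 160 0.02; 0 -33 3 180 0.02; 0 -33 3 180 0.02", grip_force=3)

```text
t: 1.75
tool_pos: [0.4129, 0.2897, 0.0576]
orientation: [-0.035, -3.132, 0.008]
force: [-0.8, 0.1, 0.4]
opening: 0.093
gripper_force: 0.0
```

>>> arm_command(increments="1 0 0 0 0; 1 0 0 0 0; 1 0 0 0 0; 1 0 0 0 0; 1 0 0 0 0")

```text
t: 2.25
tool_pos: [0.4187, 0.291, 0.0651]
orientation: [0.037, 3.139, 0.002]
force: [0.1, 0.7, 3.4]
opening: 0.0603
gripper_force: 3.0
```

>>> arm_command(increments="1 0 0 -20 0; 1 0 0 -40 0; 1 0 0 -50 0; 1 0 0 -50 0; 1 0 0 -50 0")

```text
t: 2.75
tool_pos: [0.4177, 0.2903, 0.1132]
orientation: [-0.037, -3.141, 0.0]
force: [1.0, -0.3, -1.6]
opening: 0.0597
gripper_force: 3.0
```

Run:
```python
from h import *
p,y,M,s=pose(); print(np.round(p,1),round(y,2))
im,m=shot('wrist'); S,_=shot('side')
cv2.imwrite('pics/a1.png',np.vstack([im[150:,:],cv2.resize(S[100:260,180:436],(640,400))[:300]]))
```

```text
[417.7 290.3 113.2] -1.37
```

View pics/a1.png

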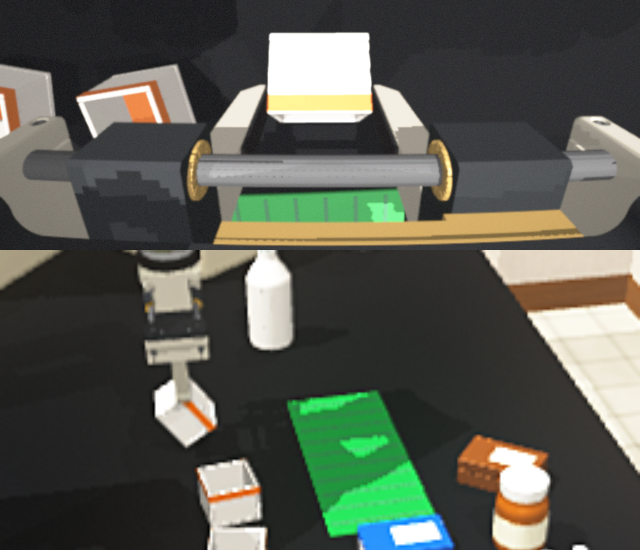

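>>> arm_command(increments="1 -15 4 -7 0; 1 -40 10 -7 0; 1 -65 18 -7 0; 1 -90 24 -7 0; 1 -112 28 -7 0")

```text
t: 3.35
tool_pos: [0.5309, 0.3158, 0.1191]
orientation: [-0.037, -3.14, 0.001]
force: [-1.2, 0.1, -0.0]
opening: 0.06
gripper_force: 3.0
```

>>> arm_command(increments="1 -20 4 0 -0.04; 1 -35 7 0 -0.04; 1 -42 7 0 -0.04; 1 -42 7 0 -0.04; 1 -42 7 0 -0.04")

```text
t: 3.85
tool_pos: [0.5717, 0.3215, 0.1198]
orientation: [0.025, -3.14, 0.001]
force: [1.3, 0.2, -1.3]
opening: 0.0598
gripper_force: 3.0
```

>>> arm_command(increments="1 0 0 10 0; 1 0 0 18 0; 1 0 0 22 0; 1 0 0 24 0; 1 0 0 24 0")

```text
t: 4.35
tool_pos: [0.5725, 0.3218, 0.0966]
orientation: [0.025, -3.141, 0.0]
force: [-1.0, -0.3, -1.3]
opening: 0.0601
gripper_force: 3.0
```

Run:
```python
from h import *
p,y,M,s=pose(); print(np.round(p,1),round(y,2),np.round(s['force'],1),s['opening'],s['t'])
im,m=shot('wrist'); S,_=shot('side')
cv2.imwrite('pics/a2.png',np.vstack([im[150:,:],cv2.resize(S[100:260,180:436],(640,400))[:300]]))
```

```text
[572.5 321.8  96.6] 0.93 [-1.  -0.3 -1.3] 0.06006363484413807 4.35
```

View pics/a2.png

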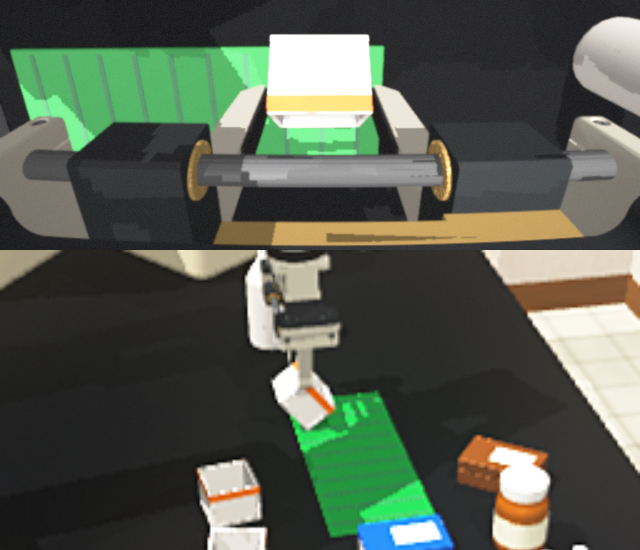

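>>> arm_command(increments="1 -5 3 3 0; 1 -10 0 3 0; 1 -15 0 3.5 0; 1 -20 0 4 0; 1 -25 0 5 0")

```text
t: 4.95
tool_pos: [0.598, 0.3221, 0.0913]
orientation: [0.025, -3.141, 0.0]
force: [-0.1, 0.3, -0.3]
opening: 0.0599
gripper_force: 3.0
```

>>> arm_command(increments="1 -5 0 2 0; 1 -12 0 5 0; 1 -20 0 9 0; 1 -27 0 13 0; 1 -27 0 13 0")

```text
t: 5.45
tool_pos: [0.6254, 0.3225, 0.078]
orientation: [-0.025, 3.141, 0.0]
force: [-0.3, 0.4, -0.6]
opening: 0.0598
gripper_force: 3.0
```

Run:
```python
from h import *
p,y,M,s=pose(); print(np.round(p,1),round(y,2),np.round(s['force'],1),s['opening'],s['t'])
im,m=shot('wrist'); S,_=shot('side')
cv2.imwrite('pics/a3.png',np.vstack([im[150:,:],cv2.resize(S[100:260,180:436],(640,400))[:300]]))
```

```text
[625.4 322.5  78. ] 0.9 [-0.3  0.4 -0.6] 0.05976376538796864 5.45
```

View pics/a3.png

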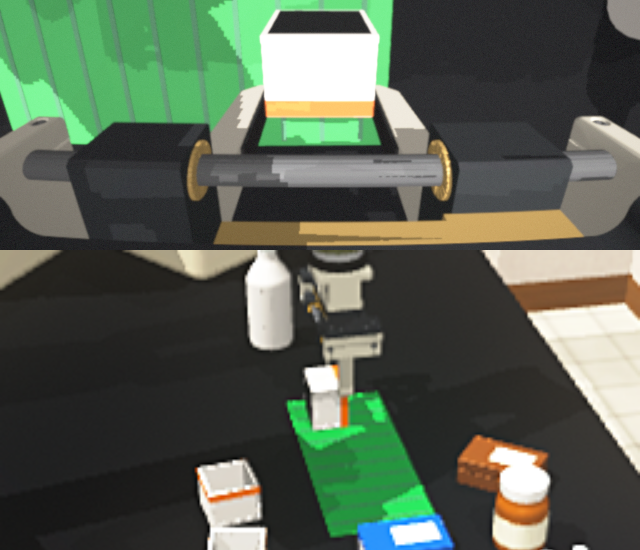

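>>> arm_command(increments="0.1 0 0 0 0; 0.1 0 0 0 0; 0.1 0 0 0 0; 0.1 0 0 0 0; 0.1 0 0 0 0")

```text
t: 6.05
tool_pos: [0.6245, 0.3227, 0.0788]
orientation: [-0.026, 3.141, 0.0]
force: [0.1, -0.8, -0.4]
opening: 0.0834
gripper_force: 0.0
```

```bash
cat >> h.py <<'E'
def lying(im,m,ztop=.064):
    """pot on its side, mouth +x: white+orange top face on plane ztop, x of the base and the mouth, y range"""
    for c in blobs(im,['white','orange'],1500,3):
        P=plane(m,c.reshape(-1,2),ztop)*1000
        print(np.round(c.reshape(-1,2).mean(0)),'x %.1f..%.1f y %.1f..%.1f'%(P[:,0].min(),P[:,0].max(),P[:,1].min(),P[:,1].max()))
E
python3 - <<'E'
from h import *
p,y,M,s=pose(); print(np.round(p,1),s['opening'])
im,m=shot('wrist','a4'); lying(im,m)
E
```

```text
[624.5 322.7  78.8] 0.08338937284682228
[440. 379.] x 697.1..725.2 y 291.5..530.6
[403. 321.] x 643.4..686.5 y 296.2..435.7
[428. 271.] x 609.8..652.2 y 363.4..408.6
[210. 270.] x 610.6..654.5 y 238.3..282.0
[319. 216.] x 571.4..630.8 y 291.8..353.1
```

>>> arm_command(increments="0.1 20 0 -3 0; 0.1 40 0 -3 0; 0.1 40 0 -3 0; 1 40 0 -3 0; 1 40 0 -3 0")

```text
t: 6.6
tool_pos: [0.5855, 0.322, 0.082]
orientation: [-0.025, 3.141, 0.0]
force: [0.4, -1.1, 1.4]
opening: 0.0724
gripper_force: 0.0
```

>>> arm_command(increments="1 0 0 0 0; 1 0 0 0 0; 1 0 0 -10 0; 1 0 0 -22 0; 1 0 0 -25 0")

```text
t: 7.1
tool_pos: [0.5858, 0.3225, 0.1094]
orientation: [-0.025, 3.138, 0.002]
force: [0.8, 0.7, -0.9]
opening: 0.0597
gripper_force: 3.0
```

Run:
```python
from h import *
p,y,M,s=pose(); print(np.round(p,1),round(y,2),np.round(s['force'],1),s['opening'],s['t'])
im,m=shot('wrist'); S,_=shot('side')
cv2.imwrite('pics/a5.png',np.vstack([im[150:,:],cv2.resize(S[100:260,180:436],(640,400))[:300]]))
```

```text
[585.8 322.5 109.4] 0.93 [ 0.8  0.7 -0.9] 0.05967221474392614 7.1
```

View pics/a5.png

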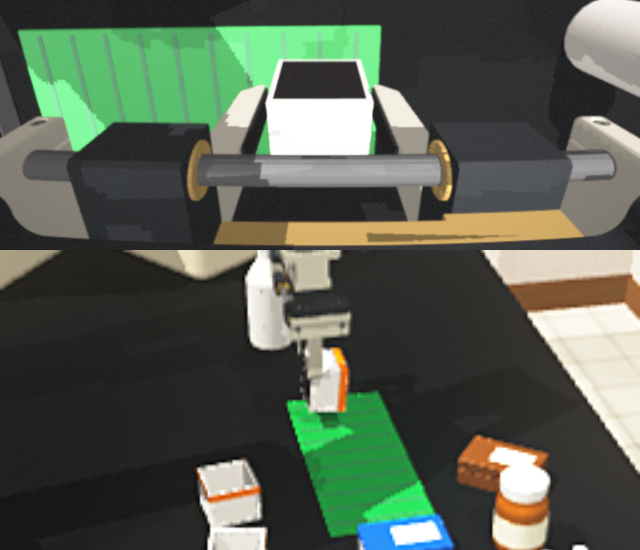

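>>> arm_command(increments="1 0 0 -40 0; 1 0 0 0 0; 1 0 0 -40 0; 1 0 0 0 0; 1 0 0 -5 0")

```text
t: 7.7
tool_pos: [0.5816, 0.3206, 0.1065]
orientation: [0.025, -3.134, 0.005]
force: [-1.4, -0.8, -3.3]
opening: 0.0601
gripper_force: 3.0
```

>>> arm_command(increments="1 0 0 -40 0; 1 0 0 0 0; 1 0 0 -40 0; 1 0 0 0 0; 1 0 0 0 0")

```text
t: 8.2
tool_pos: [0.5824, 0.321, 0.1084]
orientation: [0.025, -3.136, 0.004]
force: [-1.4, -0.6, -2.5]
opening: 0.0597
gripper_force: 3.0
```

```bash
cat >> h.py <<'E'
def basetilt(im,m,roi=(140,330,230,420)):
    """dark base quad seen by the wrist camera between the fingers: tilt of the base from upright (deg, from edge widths and 60 mm)"""
    r0,r1,c0,c1=roi; h=cv2.cvtColor(im,cv2.COLOR_BGR2HSV)
    wh=cv2.inRange(h,*map(np.array,HSV['white']))
    cs,hi=cv2.findContours(wh[r0:r1,c0:c1],cv2.RETR_CCOMP,cv2.CHAIN_APPROX_NONE)
    holes=[c for c,x in zip(cs,hi[0]) if x[3]>=0 and cv2.contourArea(c)>300]
    if not holes: return None
    c=max(holes,key=cv2.contourArea).reshape(-1,2)+[c0,r0]
    K=np.array([[m['fx'],0,m['cx']],[0,m['fy'],m['cy']],[0,0,1.]])
    q=cv2.approxPolyDP(c.reshape(-1,1,2),.06*cv2.arcLength(c,True),True).reshape(-1,2).astype(float)
    return q
E
python3 - <<'E'
from h import *
p,y,M,s=pose(); print(np.round(p,1),s['opening'])
im,m=shot('wrist','a6'); q=basetilt(im,m); print(q)
S,_=shot('side')
cv2.imwrite('pics/a6.png',np.hstack([im[150:300,220:430],cv2.resize(S[120:180,280:340],(300,300))[:150,:]]) if 0 else cv2.resize(S[130:180,290:340],(400,400)))
E
```

```text
[582.4 321.  108.4] 0.0596875609181173
[[282. 194.]
 [355. 193.]
 [365. 245.]
 [274. 246.]]
```

View pics/a6.png

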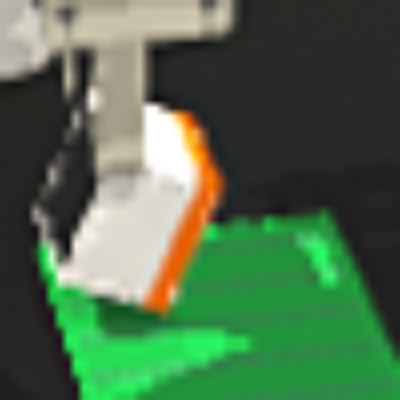

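>>> arm_command(increments="1 0 0 5 0; 1 0 0 10 0; 1 0 0 13 0; 1 0 0 14 0; 1 0 0 14 0")

```text
t: 8.8
tool_pos: [0.5848, 0.3222, 0.0982]
orientation: [-0.026, 3.141, 0.0]
force: [-1.0, -0.5, 0.9]
opening: 0.0598
gripper_force: 3.0
```

>>> arm_command(increments="1 -8 0 0 0; 1 -18 0 0 0; 1 -28 0 1.5 0; 1 -36 0 3.5 0; 1 -42 0 6 0")

```text
t: 9.3
tool_pos: [0.6282, 0.3227, 0.0918]
orientation: [-0.025, 3.14, 0.001]
force: [1.1, 0.3, 3.0]
opening: 0.0601
gripper_force: 3.0
```

>>> arm_command(increments="1 -6 0 4 0; 1 -12 0 9 0; 1 -18 0 14 0; 1 -24 0 21 0; 1 -24 0 21 0")

```text
t: 9.8
tool_pos: [0.6498, 0.3223, 0.068]
orientation: [0.025, -3.138, 0.002]
force: [-0.5, -0.6, -1.6]
opening: 0.0598
gripper_force: 3.0
```

Run:
```python
from h import *
p,y,M,s=pose(); print(np.round(p,1),round(y,2),np.round(s['force'],1),s['opening'],s['t'])
im,m=shot('wrist','a7'); print(basetilt(im,m))
S,_=shot('side'); cv2.imwrite('pics/a7.png',np.hstack([im[150:300,200:440],cv2.resize(S[130:180,280:360],(240,150))]))
```

```text
[649.8 322.3  68. ] 0.91 [-0.5 -0.6 -1.6] 0.05983165476924481 9.8
[[267. 175.]
 [370. 174.]
 [367. 267.]
 [272. 268.]]
```

View pics/a7.png

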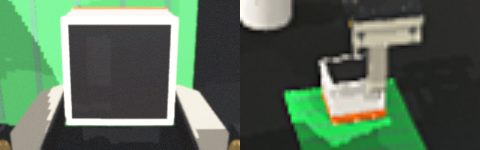

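>>> arm_command(increments="0.15 0 0 0 0; 0.15 0 0 0 0; 0.1 0 0 0 0; 0 0 0 -30 0; 0 0 0 -80 0")

```text
t: 10.4
tool_pos: [0.6474, 0.3218, 0.146]
orientation: [0.025, -3.133, 0.005]
force: [1.3, 0.4, 0.6]
opening: 0.0917
gripper_force: 0.0
```

>>> arm_command(increments="0 40 -10 -80 0; 0 80 -40 -80 0; 0 80 -40 -80 0; 0 80 -40 -80 0")

```text
t: 10.8
tool_pos: [0.5707, 0.2814, 0.2348]
orientation: [-0.025, 3.137, 0.003]
force: [0.2, -0.1, -0.3]
opening: 0.0929
gripper_force: 0.0
```

```bash
cat >> h.py <<'E'
def quad(im,m,z,amin=1200):
    """white outlined blobs on plane z"""
    return [(np.round(c.reshape(-1,2).mean(0)),rect(m,c,z)) for c in blobs(im,['white'],amin,5)]
E
python3 - <<'E'
from h import *
p,y,M,s=pose(); print(np.round(p,1),round(y,2),s['t'])
im,m=shot('wrist','a8')
for o in quad(im,m,.052): print(*o)
for c in blobs(im,['green'],1500): print('mat',rect(m,c,.004))
for o in pots(im,m,1200): print(*o)
T,mt=shot('top','t8')
for n,z in (('green',.004),('white',.05)):
  for c in blobs(T,[n]):
    x,y=c.reshape(-1,2).mean(0)
    if 230<x<500 and 110<y<280: print(n,np.round([x,y]),rect(mt,c,z))
E
```

```text
[570.7 281.4 234.8] 0.93 10.8
[421. 322.] [746.4 415.  206.4  26.2 -89.2]
[440. 271.] [674.9 425.3 133.4  32.9  42.3]
[199. 271.] [679.3 143.7 133.1  32.1 -42.1]
[354. 232.] [625.4 322.8  75.4  62.1   1.3]
[586. 185.] [571.1 581.7 169.5  77.8  81.9]
[185.  71.] [457.6 148.6  71.9  61.3 -81.6]
[55. 68.] [453.9  13.3  61.2  60.6 -11.4]
mat [626.  219.8 312.3 132.5 -88.9]
[455. 379.] [872.9 862.3 247.6 729. ]
[448. 321.] [793.1 732.  312.  548.7]
[440. 271.] [718.2 650.2 379.  484. ]
[199. 271.] [723.9 652.2  85.2 186.9]
[353. 231.] [665.2 602.9 291.  355.1]
[586. 185.] [616.5 530.7 501.9 667.1]
[185.  71.] [491.2 413.  106.9 186.9]
[76. 72.] [488.8 407.9 -25.   73.4]
green [305. 181.] [627.2 185.5 252.  135.7 -88.7]
white [402. 255.] [ 375.7 -144.3   55.    35.   -65.2]
white [355. 233.] [452.9   8.3  63.3  61.2 -11.6]
white [442. 223.] [ 477.1 -280.    53.    32.8   -2.9]
white [469. 180.] [ 617.  -376.2   55.7   35.7  -58. ]
white [354. 174.] [648.5   7.   50.8  30.3  -2. ]
white [351. 137.] [777.9   9.3  71.8  57.5  -1.9]
white [390. 132.] [ 788.7 -120.9   54.6   47.1   -2. ]
white [316. 131.] [799.4 130.6  55.9  36.1 -37. ]
white [417. 131.] [ 789.2 -211.4   57.4   50.6    2.7]
```

>>> arm_command(increments="0 173 -147 0 -0.14; 0 173 -147 0 -0.14; 0 173 -147 0 -0.14; 0 173 -147 0 -0.14; 0 173 -147 0 -0.14")

```text
t: 11.4
tool_pos: [0.3986, 0.1306, 0.2293]
orientation: [0.244, -3.129, 0.001]
force: [0.5, -0.1, 0.5]
opening: 0.0935
gripper_force: 0.0
```

```bash
cat >> h.py <<'E'
def near_pot(yawpot=None):
    """mouth-up pot ahead of the hovering tool: edges in the tool's yaw frame (fwd,left from TCP, mm); +x rim at z 48, -x foot at z 0"""
    p,y,M,s=pose(); im,m=shot('wrist')
    u=-M[:2,0]; v=M[:2,1]
    for c in blobs(im,['white','orange'],1200,3):
        q=c.reshape(-1,2); cen=q.mean(0)
        if abs(cen[0]-320)>90 or not 130<cen[1]<280: continue
        A=plane(m,q,.048)[:,:2]*1000-p[:2]; B=plane(m,q,0)[:,:2]*1000-p[:2]
        W=[rect(m,w,.048) for w in blobs(im,['orange'],300,3) if cv2.pointPolygonTest(c,tuple(map(float,w.reshape(-1,2).mean(0))),False)>=0]
        rim=(A@u).max(); foot=(B@u).min(); l=(A@v)
        print('TCP',np.round(p,1),'yaw',round(y,2),'rim %.1f foot %.1f -> ctr %.1f / %.1f ; left %.1f..%.1f ctr %.1f'%(rim,foot,rim-31.5,foot+31.5,l.min(),l.max(),(l.min()+l.max())/2),'t',s['t'])
        for w in W: print('orange',w)
E
python3 -c "
from h import *
near_pot()"
```

```text
TCP [398.6 130.6 229.3] yaw 8.93 rim 90.1 foot 28.6 -> ctr 58.6 / 60.1 ; left -30.3..32.0 ctr 0.9 t 11.4
orange [448.  138.6  44.8  29.9 -81.1]
```

>>> arm_command(increments="0 -30 1 50 0; 0 -30 1 100 0; 0 -30 1 140 0; 0 -30 1 160 0; 0 -30 1 167 0", grip_force=3)

```text
t: 11.95
tool_pos: [0.4276, 0.1373, 0.0596]
orientation: [0.245, -3.125, 0.001]
force: [-0.9, -0.5, 0.5]
opening: 0.0932
gripper_force: 0.0
```

>>> arm_command(increments="0 0 0 0 0; 1 0 0 0 0; 1 0 0 0 0; 1 0 0 0 0; 1 0 0 0 0")

```text
t: 12.45
tool_pos: [0.4309, 0.1378, 0.0647]
orientation: [-0.245, 3.13, 0.0]
force: [-0.1, 0.4, -0.6]
opening: 0.0655
gripper_force: 0.0
```

>>> arm_command(increments="1 0 0 0 0; 1 0 0 -20 0; 1 0 0 -40 0; 1 0 0 -50 0; 1 0 0 -50 0")

```text
t: 12.95
tool_pos: [0.4314, 0.1379, 0.1153]
orientation: [-0.245, 3.129, 0.001]
force: [-1.1, 0.6, -0.2]
opening: 0.0603
gripper_force: 3.0
```

>>> arm_command(increments="1 0 0 -40 0; 1 0 0 0 0; 1 0 0 -40 0; 1 0 0 0 0; 1 0 0 -7 0")

```text
t: 13.45
tool_pos: [0.4263, 0.1368, 0.1153]
orientation: [0.244, -3.123, 0.002]
force: [-1.8, -0.6, -2.1]
opening: 0.0597
gripper_force: 3.0
```

>>> arm_command(increments="1 -15 5 0 0; 1 -40 14 0 0; 1 -65 24 0 0; 1 -90 33 0 0; 1 -115 42 0 0")

```text
t: 13.95
tool_pos: [0.5379, 0.1975, 0.121]
orientation: [0.245, -3.131, 0.0]
force: [1.0, -0.2, 0.4]
opening: 0.06
gripper_force: 3.0
```

>>> arm_command(increments="1 -20 7 0 0.07; 1 -34 13 0 0.138; 1 -40 14 0 0.138; 1 -40 14 0 0.138; 1 -40 14 0 0.138")

```text
t: 14.45
tool_pos: [0.5739, 0.2167, 0.1205]
orientation: [0.031, -3.141, 0.001]
force: [0.0, 1.4, -1.3]
opening: 0.0596
gripper_force: 3.0
```

```bash
cat >> h.py <<'E'
def held(png):
    p,y,M,s=pose(); im,m=shot('wrist',png)
    print('TCP',np.round(p,1),'yaw',round(y,2),'F',np.round(s['force'],1),'op',round(s['opening']*1000,1),'t',s['t'])
    for n in ('white','orange'):
        for c in blobs(im,[n],150,3):
            x,yy,w,h=cv2.boundingRect(c)
            if 240<x+w/2<400 and 130<yy+h/2<280: print(n,'cols',x,x+w,'rows',yy,yy+h)
    print('dark base',None if basetilt(im,m) is None else basetilt(im,m).tolist())
E
python3 - <<'E'
from h import *
held('b1'); im=cv2.imread('pics/a1.png')[:250]
for n in ('white','orange'):
    print('ref',n,[(b[0],b[0]+b[2],b[1]+150,b[1]+b[3]+150) for b in map(cv2.boundingRect,blobs(im,[n],150,3)) if 240<b[0]+b[2]/2<400 and b[1]<140])
E
```

```text
TCP [573.9 216.7 120.5] yaw 1.13 F [ 0.   1.4 -1.3] op 59.6 t 14.45
white cols 267 373 rows 258 278
white cols 267 497 rows 182 303
orange cols 266 312 rows 242 259
dark base None
ref white [(267, 372, 260, 273), (212, 428, 183, 303)]
ref orange []
```

>>> arm_command(increments="1 0 0 10 0; 1 0 0 18 0; 1 0 0 22 0; 1 0 0 24 0; 1 0 0 24 0")

```text
t: 15.0
tool_pos: [0.5744, 0.217, 0.0964]
orientation: [0.029, -3.141, 0.0]
force: [0.5, -0.3, -0.4]
opening: 0.06
gripper_force: 3.0
```

>>> arm_command(increments="1 -5 0 3 0; 1 -10 0 3 0; 1 -15 0 3.5 0; 1 -20 0 4 0; 1 -25 0 5 0")

```text
t: 15.5
tool_pos: [0.5999, 0.2175, 0.0914]
orientation: [0.029, -3.141, -0.0]
force: [-0.1, -0.3, -1.1]
opening: 0.0597
gripper_force: 3.0
```

>>> arm_command(increments="1 -5 0 2 0; 1 -12 0 5 0; 1 -20 0 9 0; 1 -27 0 13 0; 1 -27 0 13 0")

```text
t: 16.0
tool_pos: [0.6272, 0.2179, 0.078]
orientation: [0.028, -3.141, -0.0]
force: [0.4, 0.2, -0.3]
opening: 0.0596
gripper_force: 3.0
```

>>> arm_command(increments="0.1 0 0 0 0; 0.1 0 0 0 0; 0.1 0 0 0 0; 0.1 0 0 0 0; 0.1 0 0 0 0")

```text
t: 16.5
tool_pos: [0.6264, 0.218, 0.0788]
orientation: [-0.029, 3.141, -0.0]
force: [-0.4, -0.0, -0.2]
opening: 0.0833
gripper_force: 0.0
```

Run:
```python
from h import *
held('b2'); im,m=shot('wrist'); lying(im,m)
a=cv2.imread('pics/a4.png')
for n in ('white','orange'): print('ref',[cv2.boundingRect(c) for c in blobs(a,[n],150,3)])
```

```text
TCP [626.4 218.   78.8] yaw 1.05 F [-0.4 -0.  -0.2] op 83.3 t 16.5
white cols 260 379 rows 160 247
orange cols 264 374 rows 246 262
dark base None
[440. 379.] x 698.6..727.0 y 186.4..426.2
[209. 270.] x 613.2..656.3 y 133.8..177.4
[ 21. 258.] x 614.1..651.2 y 25.1..63.9
[474. 235.] x 585.4..653.3 y 258.7..343.1
[318. 212.] x 571.3..629.7 y 187.1..248.2
ref [(273, 311, 215, 21), (579, 266, 61, 43), (394, 235, 71, 68), (174, 234, 71, 69), (260, 163, 118, 88), (611, 105, 29, 47), (12, 0, 81, 27)]
ref [(269, 358, 350, 38), (139, 290, 32, 59), (469, 289, 31, 60), (264, 250, 110, 17)]
```

>>> arm_command(increments="0.1 20 0 -3 0; 0.1 42 0 -3 0; 0.1 42 0 -3 0; 1 42 0 -3 0; 1 42 0 -3 0")

```text
t: 17.1
tool_pos: [0.5854, 0.2173, 0.0821]
orientation: [-0.028, 3.14, 0.0]
force: [0.2, 0.6, 0.1]
opening: 0.0721
gripper_force: 0.0
```

>>> arm_command(increments="1 0 0 0 0; 1 0 0 0 0; 1 0 0 -10 0; 1 0 0 -22 0; 1 0 0 -25 0")

```text
t: 17.6
tool_pos: [0.5859, 0.2176, 0.1093]
orientation: [-0.028, 3.138, 0.001]
force: [0.4, -1.0, -0.1]
opening: 0.06
gripper_force: 3.0
```

>>> arm_command(increments="1 0 0 -40 0; 1 0 0 0 0; 1 0 0 -40 0; 1 0 0 0 0; 1 0 0 -5 0")

```text
t: 18.1
tool_pos: [0.5819, 0.2165, 0.1077]
orientation: [0.028, -3.135, 0.003]
force: [-2.4, -1.0, -1.5]
opening: 0.06
gripper_force: 3.0
```

>>> arm_command(increments="1 0 0 -40 0; 1 0 0 0 0; 1 0 0 -40 0; 1 0 0 0 0; 1 0 0 0 0")

```text
t: 18.6
tool_pos: [0.5826, 0.2167, 0.1094]
orientation: [0.029, -3.137, 0.002]
force: [-1.4, -0.3, -2.0]
opening: 0.0598
gripper_force: 3.0
```

```bash
python3 -c "
from h import *
held('b3')"
```

```text
TCP [582.6 216.7 109.4] yaw 1.04 F [-1.4 -0.3 -2. ] op 59.8 t 18.6
white cols 211 508 rows 187 304
dark base [[280.0, 191.0], [356.0, 190.0], [366.0, 247.0], [272.0, 249.0]]
```

Tilted as pot1 was (dark base rows 191–248). Roll the second pot over.

>>> arm_command(increments="1 0 0 5 0; 1 0 0 10 0; 1 0 0 13 0; 1 0 0 14 0; 1 0 0 14 0")

```text
t: 19.15
tool_pos: [0.5845, 0.2172, 0.0977]
orientation: [0.029, -3.141, 0.0]
force: [0.1, -0.8, -0.2]
opening: 0.0597
gripper_force: 3.0
```

>>> arm_command(increments="1 -8 0 0 0; 1 -18 0 0 0; 1 -28 0 1.5 0; 1 -36 0 3.5 0; 1 -42 0 6 0")

```text
t: 19.65
tool_pos: [0.6279, 0.218, 0.0921]
orientation: [-0.028, 3.14, 0.0]
force: [-2.0, -0.9, 4.2]
opening: 0.0597
gripper_force: 3.0
```

>>> arm_command(increments="1 -6 0 4 0; 1 -12 0 9 0; 1 -18 0 14 0; 1 -24 0 21 0; 1 -24 0 21 0")

```text
t: 20.15
tool_pos: [0.6505, 0.2184, 0.0691]
orientation: [0.028, -3.14, 0.0]
force: [0.3, 0.2, -0.0]
opening: 0.0601
gripper_force: 3.0
```

```bash
python3 -c "
from h import *
held('b4')"
```

```text
TCP [650.5 218.4  69.1] yaw 1.03 F [ 0.3  0.2 -0. ] op 60.1 t 20.15
white cols 212 428 rows 173 303
dark base [[270.0, 179.0], [366.0, 179.0], [374.0, 275.0], [264.0, 277.0]]
```

>>> arm_command(increments="1 -2 0 4 0; 1 -3 0 7 0; 1 -3 0 8 0; 1 -3 0 8 0; 0.15 -3 0 6 0")

```text
t: 20.7
tool_pos: [0.6526, 0.2184, 0.0638]
orientation: [0.029, -3.14, 0.0]
force: [0.1, 0.1, -0.5]
opening: 0.0645
gripper_force: 0.0
```

>>> arm_command(increments="0.1 0 0 0 0; 0.1 0 0 0 0; 0.1 0 0 0 0; 0.1 0 0 -30 0; 0.1 0 0 -80 0")

```text
t: 21.2
tool_pos: [0.65, 0.2176, 0.1398]
orientation: [0.028, -3.132, 0.004]
force: [0.6, -0.3, -0.3]
opening: 0.0838
gripper_force: 0.0
```

>>> arm_command(increments="0 40 -10 -82 0; 0 80 -40 -82 0; 0 80 -40 -82 0; 0 80 -40 -82 0")

```text
t: 21.6
tool_pos: [0.5738, 0.1763, 0.2302]
orientation: [-0.028, 3.137, 0.001]
force: [0.0, 0.3, 1.0]
opening: 0.0928
gripper_force: 0.0
```

Run:
```python
from h import *
p,y,M,s=pose(); print(np.round(p,1),round(y,2),s['t'])
im,m=shot('wrist','b5')
for o in quad(im,m,.052): print(*o)
T,mt=shot('top','tb5')
for n,z in ((['white'],.05),(['white','orange'],.048)):
  for c in blobs(T,n):
    x,y=c.reshape(-1,2).mean(0)
    if 230<x<370 and 150<y<280: print(n,np.round([x,y]),rect(mt,c,z))
I=im[120:320]; J=cv2.resize(T[150:250,230:390],(640,400)); cv2.imwrite('pics/b5v.png',np.vstack([I,J]))
```

```text
[573.8 176.3 230.2] 1.01 21.6
[354. 258.] [658.8 218.6  74.9  63.2   0.9]
[189. 260.] [674.5  35.3 105.3  86.6  -8.3]
[446. 248.] [653.9 318.3 137.7  86.   10.8]
[624. 177.] [563.1 511.7  73.8  47.4  18.2]
[151.  62.] [453.9  11.8  61.   60.5 -11. ]
['white'] [355. 233.] [453.2   8.2  62.7  61.2 -11.6]
['white'] [354. 174.] [648.5   7.   50.8  30.3  -2. ]
['white', 'orange'] [355. 233.] [453.1   8.1  62.9  61.3 -11.6]
['white', 'orange'] [354. 174.] [648.7   6.8  50.9  30.3  -2. ]
```

View pics/b5v.png

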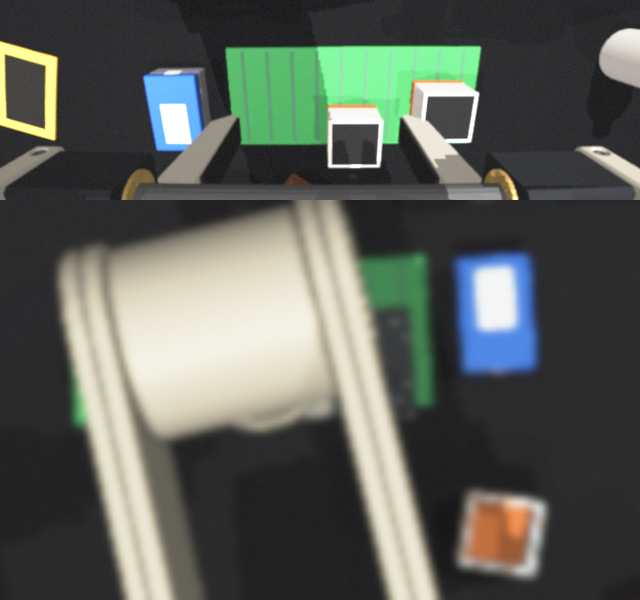

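```bash
cat >> h.py <<'E'
def bases(im,m,z=.052):
    """dark base faces ringed by white, on plane z"""
    wh=cv2.inRange(cv2.cvtColor(im,cv2.COLOR_BGR2HSV),*map(np.array,HSV['white']))
    cs,hi=cv2.findContours(wh,cv2.RETR_CCOMP,cv2.CHAIN_APPROX_NONE)
    return [(np.round(c.reshape(-1,2).mean(0)),rect(m,c,z)) for c,x in zip(cs,hi[0]) if x[3]>=0 and cv2.contourArea(c)>500]
E
python3 - <<'E'
from h import *
im,m=shot('wrist')
for o in bases(im,m): print(*o)
h=cv2.cvtColor(im,cv2.COLOR_BGR2HSV)
E
```

```text
[354. 265.] [666.  219.   53.7  53.3   1.1]
[451. 235.] [631.9 322.4  53.7  52.3 -89.2]
[147.  64.] [454.2  12.8  52.3  49.5  78.2]
```

>>> arm_command(increments="0 -46 20 0 0; 0 -92 40 40 0; 0 -92 40 90 0; 0 -92 40 140 0; 0 -92 40 160 0", grip_force=10)

```text
t: 22.25
tool_pos: [0.6627, 0.2186, 0.0586]
orientation: [0.029, -3.133, 0.003]
force: [-0.4, 0.3, -0.5]
opening: 0.093
gripper_force: 0.0
```

>>> arm_command(increments="0 0 0 20 0; 0.3 0 0 22 0; 1 0 0 22 0; 1 0 0 22 0; 1 0 0 22 0")

```text
t: 22.75
tool_pos: [0.667, 0.2191, 0.0468]
orientation: [-0.029, 3.138, 0.001]
force: [0.0, -0.1, 0.0]
opening: 0.0655
gripper_force: 0.0
```

>>> arm_command(increments="1 0 0 0 0; 1 0 0 -5 0; 1 12 0 -5 0; 1 25 0 -5 0; 1 36 0 -5 0")

```text
t: 23.25
tool_pos: [0.6291, 0.2181, 0.0503]
orientation: [-0.029, 3.141, 0.0]
force: [0.3, -0.5, -0.6]
opening: 0.0603
gripper_force: 10.0
```

>>> arm_command(increments="1 0 0 0 0; 1 0 0 3 0; 1 0 0 5 0; 1 0 0 5 0; 0.1 0 0 5 0")

```text
t: 23.75
tool_pos: [0.6305, 0.2181, 0.0452]
orientation: [-0.028, 3.14, 0.0]
force: [0.2, 0.4, -0.9]
opening: 0.0645
gripper_force: 0.0
```

>>> arm_command(increments="0.1 0 0 0 0; 0.1 0 0 0 0; 0.1 0 0 0 0; 0.1 0 0 -40 0; 0 0 0 -90 0")

```text
t: 24.25
tool_pos: [0.6268, 0.2173, 0.1315]
orientation: [0.028, -3.134, 0.003]
force: [0.9, 0.3, -0.4]
opening: 0.0882
gripper_force: 0.0
```

>>> arm_command(increments="0 30 -10 -40 0; 0 60 -40 -80 0; 0 100 -80 -95 0; 0 120 -96 -95 0; 0 120 -96 -95 0", grip_force=3)

```text
t: 24.75
tool_pos: [0.5087, 0.1175, 0.2306]
orientation: [-0.026, 3.141, -0.001]
force: [0.4, 0.9, 0.1]
opening: 0.0929
gripper_force: 0.0
```

Run:
```python
from h import *
im,m=shot('wrist')
for o in bases(im,m): print(*o)
```

```text
[222. 128.] [450.4  18.8  45.2  39.2 -11.1]
```

>>> arm_command(increments="0 40 -35 0 0.1; 0 75 -70 0 0.22; 0 115 -96 0 0.22; 0 115 -96 0 0.22; 0 115 -96 0 0.22")

```text
t: 25.3
tool_pos: [0.3985, 0.0217, 0.2301]
orientation: [0.318, 3.123, 0.001]
force: [-0.2, 0.1, 0.4]
opening: 0.0933
gripper_force: 0.0
```

Run:
```python
from h import *
near_pot()
```

```text
TCP [398.5  21.7 230.1] yaw -11.63 rim 87.7 foot 26.0 -> ctr 56.2 / 57.5 ; left -32.9..30.1 ctr -1.4 t 25.3
orange [443.8  11.6  44.7  29.8  78.3]
```

>>> arm_command(increments="0 -27 -1 50 0; 0 -27 -1 100 0; 0 -27 -1 140 0; 0 -27 -1 160 0; 0 -27 -1 166 0")

```text
t: 25.85
tool_pos: [0.4229, 0.0165, 0.0602]
orientation: [-0.314, -3.12, -0.0]
force: [-1.2, 0.2, 0.7]
opening: 0.0928
gripper_force: 0.0
```

>>> arm_command(increments="0 0 0 0 0; 1 0 0 0 0; 1 0 0 0 0; 1 0 0 0 0; 1 0 0 0 0")

```text
t: 26.35
tool_pos: [0.4251, 0.0154, 0.0646]
orientation: [0.316, 3.124, 0.0]
force: [-0.1, -0.0, 0.5]
opening: 0.0653
gripper_force: 0.0
```

>>> arm_command(increments="1 0 0 0 0; 1 0 0 -20 0; 1 0 0 -40 0; 1 0 0 -50 0; 1 0 0 -50 0")

```text
t: 26.85
tool_pos: [0.4255, 0.0153, 0.1152]
orientation: [0.316, 3.122, 0.0]
force: [0.6, -0.4, -1.5]
opening: 0.0602
gripper_force: 3.0
```

>>> arm_command(increments="1 0 0 -40 0; 1 0 0 0 0; 1 0 0 -40 0; 1 0 0 0 0; 1 0 0 -7 0")

```text
t: 27.35
tool_pos: [0.4203, 0.0157, 0.1154]
orientation: [-0.316, -3.117, 0.0]
force: [-0.3, 0.8, -2.4]
opening: 0.0597
gripper_force: 3.0
```

>>> arm_command(increments="1 -10 10 0 0; 1 -30 30 0 0; 1 -50 50 0 0; 1 -70 70 0 0; 1 -90 90 0 0")

```text
t: 27.85
tool_pos: [0.5312, 0.0862, 0.121]
orientation: [-0.316, -3.125, 0.0]
force: [1.8, -0.6, -0.3]
opening: 0.0599
gripper_force: 3.0
```

>>> arm_command(increments="1 -17 17 0 -0.08; 1 -30 30 0 -0.16; 1 -34 35 0 -0.22; 1 -34 35 0 -0.22; 1 -34 35 0 -0.22")

```text
t: 28.35
tool_pos: [0.5704, 0.1129, 0.1206]
orientation: [0.026, -3.14, 0.0]
force: [-0.4, -0.4, -0.9]
opening: 0.0598
gripper_force: 3.0
```

```bash
python3 -c "
from h import *
held('c1')"
```

```text
TCP [570.4 112.9 120.6] yaw 0.94 F [-0.4 -0.4 -0.9] op 59.8 t 28.35
white cols 268 371 rows 257 285
white cols 269 370 rows 187 242
orange cols 267 372 rows 241 258
dark base None
```

>>> arm_command(increments="1 0 0 10 0; 1 0 0 18 0; 1 0 0 22 0; 1 0 0 24 0; 1 0 0 24 0")

```text
t: 28.9
tool_pos: [0.5707, 0.1129, 0.0965]
orientation: [0.028, -3.141, 0.0]
force: [-0.1, 0.5, -0.3]
opening: 0.0598
gripper_force: 3.0
```

>>> arm_command(increments="1 -5 0 3 0; 1 -10 0 3 0; 1 -15 0 3.5 0; 1 -20 0 4 0; 1 -25 0 5 0")

```text
t: 29.4
tool_pos: [0.5963, 0.1135, 0.0915]
orientation: [0.028, -3.141, 0.0]
force: [0.3, 0.0, 0.8]
opening: 0.0601
gripper_force: 3.0
```

>>> arm_command(increments="1 -5 0 2 0; 1 -12 0 5 0; 1 -20 0 9 0; 1 -27 0 13 0; 1 -27 0 13 0")

```text
t: 29.9
tool_pos: [0.623, 0.114, 0.0775]
orientation: [0.028, -3.14, -0.0]
force: [0.2, 0.1, -1.7]
opening: 0.06
gripper_force: 3.0
```

>>> arm_command(increments="0.1 0 0 0 0; 0.1 0 0 0 0; 0.1 0 0 0 0; 0.1 0 0 0 0; 0.1 0 0 0 0")

```text
t: 30.4
tool_pos: [0.6228, 0.114, 0.0788]
orientation: [-0.029, 3.141, 0.0]
force: [0.3, -0.3, -0.1]
opening: 0.0838
gripper_force: 0.0
```

Run:
```python
from h import *
held('c2'); im,m=shot('wrist'); lying(im,m)
```

```text
TCP [622.8 114.   78.8] yaw 1.04 F [ 0.3 -0.3 -0.1] op 83.8 t 30.4
white cols 261 378 rows 164 251
orange cols 265 374 rows 251 267
dark base None
[438. 378.] x 686.5..723.4 y 83.0..322.2
[185. 265.] x 610.2..653.4 y 9.1..72.7
[597. 248.] x 584.2..658.4 y 242.5..318.4
[474. 236.] x 583.5..650.4 y 154.7..239.1
[319. 217.] x 570.2..629.2 y 83.5..144.4
```

>>> arm_command(increments="0.1 20 0 -3 0; 0.1 39 0 -3 0; 0.1 39 0 -3 0; 1 39 0 -3 0; 1 39 0 -3 0")

```text
t: 31.0
tool_pos: [0.5847, 0.1132, 0.082]
orientation: [-0.028, 3.14, 0.0]
force: [-0.5, 0.3, 0.5]
opening: 0.0719
gripper_force: 0.0
```

>>> arm_command(increments="1 0 0 0 0; 1 0 0 0 0; 1 0 0 -10 0; 1 0 0 -22 0; 1 0 0 -25 0")

```text
t: 31.5
tool_pos: [0.5852, 0.1134, 0.1092]
orientation: [-0.029, 3.138, 0.001]
force: [0.6, 0.4, -2.1]
opening: 0.0599
gripper_force: 3.0
```

>>> arm_command(increments="1 0 0 -40 0; 1 0 0 0 0; 1 0 0 -40 0; 1 0 0 0 0; 1 0 0 -5 0")

```text
t: 32.0
tool_pos: [0.5811, 0.1129, 0.1078]
orientation: [0.029, -3.135, 0.001]
force: [-0.6, 0.3, -3.0]
opening: 0.0599
gripper_force: 3.0
```

>>> arm_command(increments="1 0 0 -40 0; 1 0 0 0 0; 1 0 0 -40 0; 1 0 0 0 0; 1 0 0 0 0")

```text
t: 32.5
tool_pos: [0.5817, 0.113, 0.1094]
orientation: [0.029, -3.137, 0.001]
force: [-0.3, -1.0, -3.3]
opening: 0.0598
gripper_force: 3.0
```

```bash
python3 -c "
from h import *
held('c3')"
```

```text
TCP [581.7 113.  109.4] yaw 1.04 F [-0.3 -1.  -3.3] op 59.8 t 32.5
white cols 268 372 rows 190 291
dark base [[281.0, 194.0], [355.0, 192.0], [366.0, 245.0], [274.0, 246.0]]
```

>>> arm_command(increments="1 0 0 5 0; 1 0 0 10 0; 1 0 0 13 0; 1 0 0 14 0; 1 0 0 14 0")

```text
t: 33.05
tool_pos: [0.5841, 0.1132, 0.0982]
orientation: [-0.029, 3.141, -0.0]
force: [-0.7, -0.7, 1.5]
opening: 0.0599
gripper_force: 3.0
```

>>> arm_command(increments="1 -8 0 0 0; 1 -18 0 0 0; 1 -28 0 1.5 0; 1 -36 0 3.5 0; 1 -42 0 6 0")

```text
t: 33.55
tool_pos: [0.6274, 0.114, 0.0918]
orientation: [-0.028, 3.14, 0.0]
force: [1.2, -0.8, 3.5]
opening: 0.0601
gripper_force: 3.0
```

>>> arm_command(increments="1 -6 0 4 0; 1 -12 0 9 0; 1 -18 0 14 0; 1 -24 0 21 0; 1 -24 0 21 0")

```text
t: 34.05
tool_pos: [0.649, 0.1144, 0.0684]
orientation: [0.028, -3.138, 0.0]
force: [-0.0, 0.2, -2.2]
opening: 0.0601
gripper_force: 3.0
```

```bash
python3 -c "
from h import *
held('c4')"
```

```text
TCP [649.  114.4  68.4] yaw 1.04 F [-0.   0.2 -2.2] op 60.1 t 34.05
white cols 211 428 rows 158 304
dark base [[267.0, 173.0], [370.0, 172.0], [368.0, 268.0], [272.0, 270.0]]
```

>>> arm_command(increments="0.15 0 0 0 0; 0.15 0 0 0 0; 0.1 0 0 0 0; 0 0 0 -30 0; 0 0 0 -80 0")

```text
t: 34.6
tool_pos: [0.6464, 0.1142, 0.1467]
orientation: [0.029, -3.133, 0.001]
force: [1.2, 0.3, -0.4]
opening: 0.0916
gripper_force: 0.0
```

>>> arm_command(increments="0 40 20 -40 0; 0 80 60 -80 0; 0 90 80 -80 0; 0 90 80 -80 0; 0 90 80 -80 0")

```text
t: 35.1
tool_pos: [0.5582, 0.1937, 0.2319]
orientation: [-0.032, 3.139, 0.0]
force: [0.5, 0.6, -0.5]
opening: 0.0931
gripper_force: 0.0
```

Run:
```python
from h import *
im,m=shot('wrist','c5'); print(np.round(pose()[0]),pose()[3]['t'])
for o in bases(im,m): print(*o)
for c in blobs(im,['green'],1500): print('mat',rect(m,c,.004))
for c in blobs(im,['orange'],40,3): print('orange',cv2.boundingRect(c))
```

```text
[558. 193. 231.] 35.15
[437. 240.] [627.5 322.6  53.6  43.8 -89.1]
[339. 247.] [629.3 218.5  53.3  53.1   1. ]
mat [626.8 219.1 311.1 132.9 -88.8]
orange (291, 356, 336, 39)
orange (189, 346, 10, 20)
orange (237, 337, 76, 46)
orange (485, 289, 34, 60)
orange (120, 289, 35, 60)
orange (230, 209, 49, 6)
orange (0, 0, 70, 40)
```

View pics/c5.png

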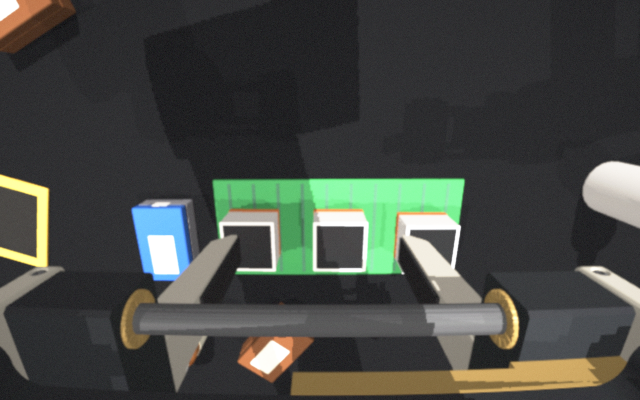

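>>> arm_command(increments="0 -10 -50 0 0; 0 -20 -100 0 0; 0 -30 -150 0 0; 0 -37 -188 0 0; 0 -37 -188 0 0")

```text
t: 35.65
tool_pos: [0.5991, -0.0011, 0.2289]
orientation: [0.018, -3.139, 0.003]
force: [0.1, -0.8, -0.4]
opening: 0.0928
gripper_force: 0.0
```

```bash
cat >> h.py <<'E'
def case(z=.036,png=None):
    """case lid ahead of the tool: front edge, sides and yaw of the lid on plane z; label too"""
    p,y,M,s=pose(); im,m=shot('wrist',png); u=-M[:2,0]; v=M[:2,1]
    print('TCP',np.round(p,1),'yaw',round(y,2),'t',round(s['t'],2))
    for names in (['blue','white'],['white']):
        for c in blobs(im,names,600,3):
            q=c.reshape(-1,2); cen=q.mean(0)
            if abs(cen[0]-320)>110 or not 80<cen[1]<270: continue
            A=plane(m,q,z)[:,:2]*1000
            r=rect(m,c,z); B=A-p[:2]
            print(names,np.round(cen),'rect',r,'fwd %.1f..%.1f left %.1f..%.1f'%((B@u).min(),(B@u).max(),(B@v).min(),(B@v).max()))
E
python3 -c "
from h import *
case(png='d1')"
```

```text
TCP [599.1  -1.1 228.9] yaw 0.64 t 35.65
['blue', 'white'] [429. 231.] rect [677.1 131.9 184.4  85.4  20. ] fwd -0.6..152.6 left 78.3..202.5
['blue', 'white'] [325. 215.] rect [638.6   6.  100.6  62.    1.9] fwd -10.5..89.7 left -24.7..38.4
['white'] [325. 228.] rect [652.3   6.6  51.6  31.4   1.7] fwd 27.4..79.3 left -8.3..23.0
['white'] [429. 231.] rect [677.1 131.9 184.4  85.4  20. ] fwd -0.6..152.6 left 78.3..202.5
```

>>> arm_command(increments="0 -41 7 40 -0.02; 0 -41 7 90 -0.02; 0 -41 7 140 -0.02; 0 -41 7 180 -0.02; 0 -41 7 194 -0.02", grip_force=20)

```text
t: 36.2
tool_pos: [0.6344, 0.0142, 0.0291]
orientation: [0.06, -3.13, -0.002]
force: [-2.0, 0.5, 7.7]
opening: 0.0928
gripper_force: 5.6
```

>>> arm_command(increments="0 0 0 0 0; 0 0 0 0 0; 1 0 0 0 0; 1 0 0 0 0; 1 0 0 0 0")

```text
t: 36.7
tool_pos: [0.6407, 0.0132, 0.0383]
orientation: [-0.06, 3.138, -0.0]
force: [-0.7, -0.4, 0.2]
opening: 0.0736
gripper_force: 0.4
```

>>> arm_command(increments="1 0 0 0 0; 1 0 0 0 0; 1 0 0 -20 0; 1 0 0 -45 0; 1 0 0 -60 0")

```text
t: 37.2
tool_pos: [0.6401, 0.0133, 0.0983]
orientation: [-0.06, 3.14, 0.0]
force: [0.7, -0.7, -0.4]
opening: 0.06
gripper_force: 20.0
```

>>> arm_command(increments="1 3 -30 0 0; 1 6 -65 0 0; 1 9 -100 0 0; 1 12 -135 0 0; 1 15 -165 0 0")

```text
t: 37.7
tool_pos: [0.6305, -0.1538, 0.0964]
orientation: [0.059, -3.141, -0.0]
force: [-0.8, 0.3, -1.2]
opening: 0.0599
gripper_force: 20.0
```

>>> arm_command(increments="1 3 -30 0 0.1; 1 5 -48 0 0.2; 1 5 -51 0 0.29; 1 5 -51 0 0.29; 1 5 -51 0 0.29")

```text
t: 38.2
tool_pos: [0.6277, -0.203, 0.0963]
orientation: [-0.39, -3.117, -0.001]
force: [0.3, 0.4, -1.7]
opening: 0.0598
gripper_force: 20.0
```

Run:
```python
from h import *
p,y,M,s=pose(); print(np.round(p,1),round(y,2),s['opening'],s['gripper_force'],s['t'])
T,mt=shot('top','e1')
for n,z in ((['yellow'],.004),(['white'],.11)):
  for c in blobs(T,n,40):
    x,yy=c.reshape(-1,2).mean(0)
    if 370<x<470 and 140<yy<230: print(n,np.round([x,yy]),rect(mt,c,z))
```

```text
[ 627.7 -203.    96.3] -14.27 0.05981074158540389 19.999949634075165 38.2
```

>>> arm_command(increments="1 -1 -8 0 0.01; 1 -1 -8 15 0.01; 1 -1 -8 35 0.01; 1 -1 -8 46 0.01; 1 -1 -8 48 0.01")

```text
t: 38.75
tool_pos: [0.625, -0.2104, 0.0455]
orientation: [-0.409, -3.11, -0.002]
force: [-0.4, -1.0, -1.8]
opening: 0.0599
gripper_force: 20.0
```

>>> arm_command(increments="1 0 0 2 0; 1 0 0 4 0; 1 0 0 5.5 0; 1 0 0 6 0; 1 0 0 6 0")

```text
t: 39.25
tool_pos: [0.6271, -0.2114, 0.043]
orientation: [0.41, 3.114, -0.0]
force: [-0.8, 0.6, -1.2]
opening: 0.0598
gripper_force: 20.0
```

Run:
```python
from h import *
p,y,M,s=pose(); print(np.round(p,1),round(y,2),s['opening'],np.round(s['force'],1),s['t'])
im,m=shot('wrist','e2')
for o in bases(im,m): print(*o)
```

```text
[ 627.1 -211.4   43. ] -15.0 0.05983041690693709 [-0.8  0.6 -1.2] 39.25
```

>>> arm_command(increments="1 0 0 1 0; 0.2 0 0 1 0; 0.2 0 0 1 0; 0.1 0 0 1 0; 0.1 0 0 1 0")

```text
t: 39.8
tool_pos: [0.627, -0.2114, 0.0418]
orientation: [0.41, 3.114, -0.0]
force: [-0.7, 1.3, -0.0]
opening: 0.0827
gripper_force: 0.0
```

>>> arm_command(increments="0.1 0 0 -30 0; 0 0 0 -80 0; 0 10 0 -130 0; 0 30 0 -180 0; 0 40 0 -185 0")

```text
t: 40.3
tool_pos: [0.5905, -0.202, 0.2348]
orientation: [0.409, 3.104, -0.005]
force: [1.5, -0.4, 1.1]
opening: 0.0927
gripper_force: 0.0
```

>>> arm_command(increments="0 0 0 0 0; 0 0 0 0 0; 0 0 0 0 0")

```text
t: 40.6
tool_pos: [0.5877, -0.2007, 0.2242]
orientation: [-0.41, -3.112, -0.001]
force: [0.3, 0.1, -1.0]
opening: 0.0927
gripper_force: 0.0
```

Run:
```python
from h import *
case(.04,'e3')
im=cv2.imread('pics/e3.png'); m=robot.camera_model('wrist')
for c in blobs(im,['yellow'],100,3):
    if c.reshape(-1,2).mean(0)[1]<290: print('yellow',c.reshape(-1,2).mean(0),rect(m,c,.004))
T,mt=shot('top','e3t')
for n,z in ((['yellow'],.004),(['blue','white'],.038),(['white'],.04)):
  for c in blobs(T,n,40):
    x,yy=c.reshape(-1,2).mean(0)
    if 330<x<470 and 140<yy<240: print(n,np.round([x,yy]),rect(mt,c,z))
```

```text
TCP [ 587.7 -200.7  224.2] yaw -15.0 t 40.6
['blue', 'white'] [318. 217.] rect [ 623.4 -212.1  102.6   64.5  -15.2] fwd -13.7..88.7 left -34.1..30.4
['blue', 'white'] [212.  90.] rect [ 466.6 -279.    96.1   61.4  -11.4] fwd -146.1..-47.9 left -140.1..-73.9
['white'] [319. 230.] rect [ 637.9 -213.9   50.7   32.1  -15. ] fwd 26.6..77.3 left -15.8..16.3
['white'] [213. 103.] rect [ 477.9 -282.2   51.6   32.1  -11.3] fwd -110.7..-59.0 left -124.3..-89.8
['blue', 'white'] [420. 186.] [ 601.  -221.7   96.    51.3  -48.4]
```

Run:
```python
from h import *
HSV['yellow']=((22,120,50),(38,255,255))
im,m=shot('wrist')
for c in blobs(im,['yellow'],60,9):
    print('yellow',np.round(c.reshape(-1,2).mean(0)),rect(m,c,.004))
T,mt=shot('top')
for c in blobs(T,['yellow'],20,9):
    x,yy=c.reshape(-1,2).mean(0)
    if 370<x<470 and 140<yy<240: print('top',np.round([x,yy]),rect(mt,c,.004))
```

```text
yellow [346. 354.] [ 848.4 -228.7   65.9   19.    -2.2]
yellow [422. 345.] [ 861.6 -118.8   36.5   20.5   -1.6]
yellow [332. 188.] [ 627.6 -210.6  121.4   85.9  -14.9]
top [409. 185.] [ 626.  -210.   125.3   90.9  -14.2]
```

>>> arm_command(increments="0 40 -35 0 0; 0 80 -70 0 -0.06; 0 120 -100 0 -0.06; 0 137 -109 0 -0.06; 0 137 -109 0 -0.06")

```text
t: 41.3
tool_pos: [0.4251, -0.2719, 0.2262]
orientation: [-0.321, -3.124, 0.0]
force: [1.1, 0.1, 0.2]
opening: 0.0928
gripper_force: 0.0
```

>>> arm_command(increments="0 0 0 0 0; 0 0 0 0 0; 0 0 0 0 0")

```text
t: 41.6
tool_pos: [0.4286, -0.2703, 0.2264]
orientation: [-0.315, -3.126, -0.001]
force: [0.3, -0.2, -0.4]
opening: 0.093
gripper_force: 0.0
```

```bash
python3 -c "
from h import *
case(png='f1')"
```

```text
TCP [ 428.6 -270.3  226.4] yaw -11.49 t 41.6
['blue', 'white'] [316. 213.] rect [ 462.8 -280.6  101.4   62.3  -11.5] fwd -15.1..86.3 left -34.4..27.9
['blue', 'white'] [426. 112.] rect [ 375.9 -146.3   52.3   32.6  -64.7] fwd -104.1..-49.6 left 81.9..140.3
['white'] [316. 226.] rect [ 477.8 -283.7   52.6   32.6  -11.5] fwd 24.6..77.2 left -19.6..13.0
['white'] [426. 112.] rect [ 375.9 -146.3   52.3   32.6  -64.7] fwd -104.1..-49.6 left 81.9..140.3
```

>>> arm_command(increments="0 -38 -3 50 0; 0 -38 -3 100 0; 0 -38 -3 150 0; 0 -38 -3 180 0; 0 -38 -3 188 0")

```text
t: 42.15
tool_pos: [0.4611, -0.2781, 0.0326]
orientation: [-0.314, -3.117, -0.008]
force: [0.2, 0.8, 0.6]
opening: 0.0931
gripper_force: 0.0
```

>>> arm_command(increments="0 0 0 0 0; 0 0 0 0 0; 1 0 0 0 0; 1 0 0 0 0; 1 0 0 0 0")

```text
t: 42.65
tool_pos: [0.4652, -0.282, 0.0403]
orientation: [0.316, 3.123, -0.002]
force: [-0.6, -0.2, 0.2]
opening: 0.0735
gripper_force: 0.0
```

>>> arm_command(increments="1 0 0 0 0; 1 0 0 0 0; 1 0 0 0 0; 1 0 0 0 0")

```text
t: 43.05
tool_pos: [0.4645, -0.2815, 0.0391]
orientation: [0.316, 3.125, -0.0]
force: [-1.8, 1.5, 4.9]
opening: 0.0598
gripper_force: 20.0
```

>>> arm_command(increments="1 0 0 -20 0; 1 0 0 -45 0; 1 0 0 -70 0; 1 0 0 -80 0; 1 0 0 -80 0")

```text
t: 43.55
tool_pos: [0.4652, -0.282, 0.1199]
orientation: [0.316, 3.123, -0.002]
force: [0.5, 0.1, -1.4]
opening: 0.0599
gripper_force: 20.0
```

>>> arm_command(increments="1 -20 14 0 0; 1 -45 31 0 0; 1 -70 48 0 0; 1 -95 65 0 0; 1 -120 82 0 0")

```text
t: 44.05
tool_pos: [0.5982, -0.224, 0.1159]
orientation: [-0.316, -3.123, -0.002]
force: [0.0, -1.4, -1.7]
opening: 0.0598
gripper_force: 20.0
```

>>> arm_command(increments="1 -18 12 0 0.06; 1 -24 17 0 0.06; 1 -24 17 0 0.06; 1 -24 17 0 0.06; 1 -24 17 0 0.06")

```text
t: 44.55
tool_pos: [0.6241, -0.2138, 0.1181]
orientation: [-0.41, -3.114, -0.0]
force: [0.4, -0.5, -1.8]
opening: 0.0598
gripper_force: 20.0
```

Run:
```python
from h import *
p,y,M,s=pose(); print(np.round(p,1),round(y,2),s['opening'],np.round(s['force'],1),s['t'])
d=np.array([626.2,-212])-p[:2]; print('tool x %.1f y %.1f turn %.3f'%(d@M[:2,0],d@M[:2,1],np.radians(y+15.05)))
```

```text
[ 624.1 -213.8  118.1] -15.01 0.05978267084593913 [ 0.4 -0.5 -1.8] 44.55
tool x -1.6 y 2.3 turn 0.001
```

>>> arm_command(increments="1 -1.5 2 10 0; 1 -1.5 2 22 0; 1 -1.5 2 30 0; 1 -1.5 2 34 0; 1 -1.5 2 36 0")

```text
t: 45.05
tool_pos: [0.6265, -0.2115, 0.0814]
orientation: [-0.41, -3.113, -0.001]
force: [-0.8, -1.1, -1.8]
opening: 0.0599
gripper_force: 20.0
```

>>> arm_command(increments="1 0 0 1 0; 1 0 0 2 0; 1 0 0 3 0; 1 0 0 3.5 0; 1 0 0 3.5 0")

```text
t: 45.55
tool_pos: [0.6273, -0.2117, 0.0793]
orientation: [0.41, 3.115, -0.0]
force: [-0.2, -0.6, -1.7]
opening: 0.06
gripper_force: 20.0
```

Run:
```python
from h import *
p,y,M,s=pose(); print(np.round(p,1),round(y,2),s['opening'],np.round(s['force'],1),s['t'])
```

```text
[ 627.3 -211.7   79.3] -15.0 0.059979523116887534 [-0.2 -0.6 -1.7] 45.55
```

>>> arm_command(increments="1 0 0 1 0; 1 0 0 1 0; 0.2 0 0 1 0; 0.1 0 0 1 0; 0.1 0 0 1 0")

```text
t: 46.05
tool_pos: [0.6273, -0.2117, 0.0781]
orientation: [0.41, 3.115, -0.0]
force: [0.7, -0.1, -0.3]
opening: 0.0793
gripper_force: 0.0
```

>>> arm_command(increments="0.1 0 0 0 0; 0.1 0 0 -30 0; 0 0 0 -80 0; 0 20 0 -130 0; 0 40 0 -150 0")

```text
t: 46.55
tool_pos: [0.5901, -0.202, 0.2335]
orientation: [0.409, 3.108, -0.003]
force: [0.6, 0.1, 0.7]
opening: 0.0926
gripper_force: 0.0
```

>>> arm_command(increments="0 0 0 0 0; 0 0 0 0 0; 0 0 0 0 0")

```text
t: 46.85
tool_pos: [0.5881, -0.2011, 0.2262]
orientation: [-0.41, -3.112, -0.001]
force: [0.2, -0.7, -0.5]
opening: 0.0929
gripper_force: 0.0
```

Run:
```python
from h import *
HSV['yellow']=((22,120,50),(38,255,255))
case(.076,'g1'); im=cv2.imread('pics/g1.png'); m=robot.camera_model('wrist')
for c in blobs(im,['yellow'],60,9):
    if c.reshape(-1,2).mean(0)[1]<300: print('yellow',np.round(c.reshape(-1,2).mean(0)),rect(m,c,.004))
S,ms=shot('side','g1s'); T,mt=shot('top','g1t')
for o in bases(T,mt): print('top base',*o)
cv2.imwrite('pics/g1v.png',np.vstack([cv2.resize(S[140:300,230:486],(640,400)),im[130:300]]))
```

```text
TCP [ 588.1 -201.1  226.2] yaw -15.0 t 46.85
['blue', 'white'] [319. 217.] rect [ 617.3 -208.1  120.2   65.3  -15.1] fwd -30.2..90.1 left -31.8..33.5
['white'] [319. 244.] rect [ 640.7 -215.    52.4   33.1  -15. ] fwd 28.1..80.6 left -16.4..16.7
['white'] [319. 202.] rect [ 605.4 -204.9   95.7   65.3  -15. ] fwd -30.2..65.5 left -31.8..33.5
yellow [352. 227.] [ 660.6 -178.2   71.1    4.4  -15.2]
```

View pics/g1v.png

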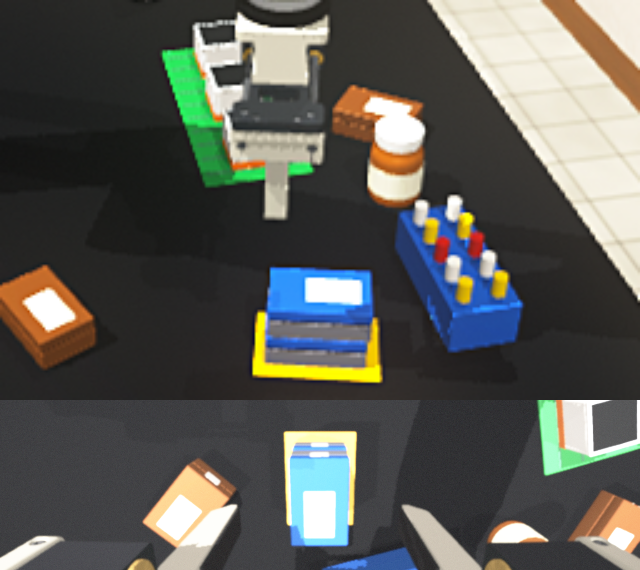

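>>> arm_command(increments="0 18 45 0 0; 0 36 90 0 0; 0 54 135 0 0; 0 75 182 0 0; 0 75 182 0 0")

```text
t: 47.5
tool_pos: [0.5622, -0.0007, 0.2271]
orientation: [-0.401, -3.114, -0.003]
force: [0.5, -0.4, 0.4]
opening: 0.0933
gripper_force: 0.0
```

>>> arm_command(increments="0 18 45 0 -0.1; 0 36 90 0 -0.2; 0 54 135 0 -0.27; 0 75 182 0 -0.27; 0 75 182 0 -0.27")

```text
t: 48.0
tool_pos: [0.5367, 0.1938, 0.2271]
orientation: [0.021, -3.14, -0.002]
force: [0.4, -1.4, 0.8]
opening: 0.0928
gripper_force: 0.0
```

>>> arm_command(increments="0 0 0 0 0; 0 0 0 0 0; 0 0 0 0 0")

```text
t: 48.3
tool_pos: [0.5384, 0.1874, 0.2278]
orientation: [0.01, -3.141, 0.001]
force: [0.0, -0.3, 0.0]
opening: 0.0932
gripper_force: 0.0
```

Run:
```python
from h import *
im,m=shot('wrist','k1'); print(np.round(pose()[0]),round(pose()[1],1),pose()[3]['t'])
for o in bases(im,m): print(*o)
for c in blobs(im,['green'],1500): print('mat',rect(m,c,.004))
S,ms=shot('side')
cv2.imwrite('pics/k1v.png',np.vstack([cv2.resize(S[120:280,230:486],(640,400)),im[100:300]]))
```

```text
[538. 187. 228.] 0.3 48.35
[345. 264.] [629.6 218.3  53.9  53.9 -87.8]
mat [626.2 219.4 310.9 132.8 -88.6]
```

View pics/k1v.png

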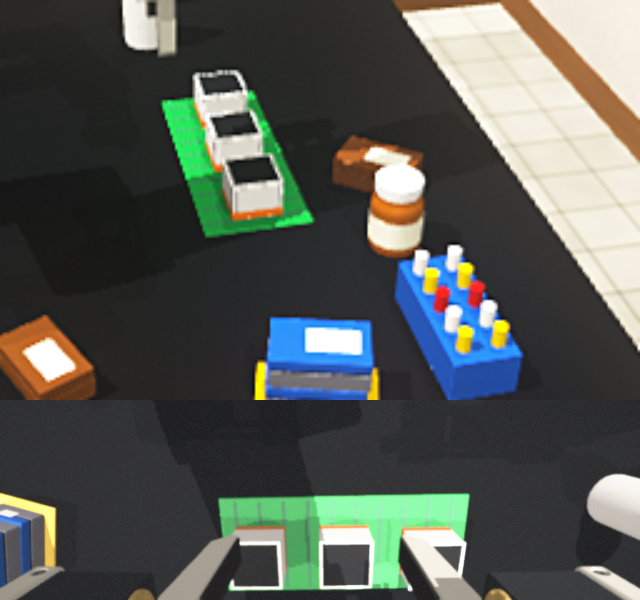

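```bash
python3 -c "
from plant import robot
print(robot.close_job())"
```

```text
the job is handed in; nothing more can be done
None
```

The job is handed in: all three pots stand mouth-down on the green mat, and both blue-lidded cases found are stacked lids up on the yellow pad, centred within about 3 mm. The bystanders look unmoved in the last side view. The judge's verdict was not shown.

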